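# Load the crimper's die plate and arm its guarded switch

## Robot

A 6-joint arm with a two-finger parallel gripper is mounted at the origin on the work surface. World frame = base frame: x ahead of the robot, y to its left, z up, the work surface at z = 0. Lengths are in m, angles in rad, forces in N, time in s.
With the tool pointing down it reaches from about 0.25 to 0.775 m from the base axis. Payload 4 kg.
Tool frame: the origin (TCP) lies at the centre of the arm's flange, where the gripper is bolted on; the fingertips stand 199 mm ahead of it and the grasp point (between the pads) lies 180 mm ahead of it (robot.tcp_to_tips is the z of the fingertips in the tool frame, in m); z points along the fingers, y is the line along which they close (so a half turn about z gives the same grasp; the last joint's range is limited). The gripper opens to 94 mm and grips with 3 to 60 N. Pads are 16 mm wide; open, the fingers measure 119 mm over their backs; the gripper's body (75 mm by 177 mm) begins 78 mm behind the grasp point.
Start: joints at [-1.227, 0.087, 1.371, -0, 1.684, -0.103], TCP at [0.238, -0.496, 0.405] pointing down, gripper open.
Joint ranges: [-3.1, 3.1], [-0.76, 2.03], [0.27, 2.55], [-1.08, 4.22], [0.17, 2.65], [-2.57, 2.57]. Speed limits (rad/s): [2.79, 2.79, 3.14, 3.14, 3.14, 3.14].

## Interface

Orientations are given as [roll, pitch, yaw] about the fixed x, y, z axes, in that order (R = Rz(yaw) Ry(pitch) Rx(roll)).
In Python, from bench import robot gives the robot as it stands.
- The arm moves only by the tool play_rows, never from a script. Its arguments are lists of equal length, an entry for each row: "translation": the shift along the tool's x, y, z scaled (see below), a list of three; "twist": the turn, a rotation vector about the tool's x, y, z scaled (see below), a list of three; "gripper": the opening, from -1 (shut) to 1 (fully open). A call has 1 to 8 rows; each row shifts and turns the commanded pose from where the row before left it, along the tool's axes as they then stand; what a row does not reach is not made up. The controller multiplies each number of a shift by 0.04 m and each number of a turn by 0.1 rad. A row lasts 1/10 s, in which the tool goes at most 50 mm and 8.59 degrees, less where a joint would pass 70% of its speed; a pose out of reach is approached as far as the arm can. A call with a number of a shift or a turn outside -1 to 1 is refused whole. A call with a gripper value outside its range is refused whole. The fingers move at their own pace and stop on an object; the grip force is fixed at half the most. Time passes only in rows, so rows that do not move let the fingers close. It gives the time, the measured TCP pose, the force, the opening and the grip force at its end, in the units of the state.
- robot.get_obs(): the state, without advancing time (a new reading comes with each control period).
- robot.snapshot(name): name is "side" or "top" or "wrist"; returns the picture (480x640x3 uint8, red, green, blue); there is no depth.
- robot.camera_model(name): a dict with "camera_matrix" (3x3 intrinsics, pixels), "rvec" (rotation vector, rad) and "tvec" (3), from world to camera coordinates, as OpenCV has them. Camera axes: x right, y down, z forward; pixel columns grow to the right and rows downward; lengths in m; the calibration is good to about 2 mm. A picture is of the moment at which its call begins: read the wrist's pose just before it. camera_model takes no time and is no camera call; for the wrist camera it gives the pose at the moment of the call.
- robot.close_job(): hands the job in; it is judged then, once.
Trained networks look in the newest picture that a camera, given by its name, has taken for a name from the list of things; names that differ only in an ending like _2 or _b are one class to them, and where a whole thing is asked for, a point or a joint stands for the part that bears it (a point fixed in the world has none). Each returns a list of dicts, best first, with "score" (0 to 1); they miss things now and then, are a little off and sometimes report something else, mostly with a low value. They report only what shows in the picture. A call takes as long as a camera call. They do not tell look-alikes from the thing itself.
- robot.recognise(name, camera): "centre" ([x, y, z] in m, in world coordinates, good to about 4 mm: the middle of the surface that is visible of it).
- robot.spot_point(name, camera): "centre" ([x, y, z] in m, in world coordinates, good to about 4 mm: a listed point, or the origin of a listed thing).
The state is a dict: "time": time; "joint_positions": joint angles; "qvel": joint speeds; "joint_torque": joint torques, N m; "tool_pos": TCP position; "ee_rot": TCP orientation; "wrist_force": force on the tool from outside, world axes, zero at the start; "wrist_torque": the same for the moment, N m; "width": finger opening in m; "finger_force": force on a finger pad.
Only numpy, scipy, OpenCV 4.12 (cv2) and the standard library are available. Lean on these libraries where they do the work, as an engineer would, in place of code of your own. Each camera call takes 0.05 s, during which the arm holds its last target. There are 200 camera calls.

## Task

Load the can crimper and arm it: first take the steel die plate out of the wooden rack, turn it upright and set it edge-on through the narrow slot in the top of the die block until it stands fully home on the bottom, and let go. Then lift the hinged guard on the switch console well open, to about vertical, flip the toggle beneath it all the way over to the far side (away from the guard's lip, towards its hinge), and close the guard fully over it again. Do not press the round stop button beside the guard and leave the cans, tools and wood on the bench where they are.

Things in the scene. Friction and masses are not known exactly. Their poses are not given: they have to be found in the camera images.
- plate_center (a point): Loose steel die plate, 120 mm high, 70 wide, 8 thick, about 0.45 kg. The point is its very centre; axes: x through the thickness, y along the width, z along the height. It starts on a short edge in the rack, leaning 0.4 rad from vertical, top towards the robot's side (-x of the rack); its upper 55 mm are free on both faces.
- rack: Fixed wooden rack, base 130 x 110 mm, origin at the centre of its underside, z up, x away from the robot (yaw varies). Plate's lower edge at x = +30, z = 34 mm, its top at x = -17, z = 144 mm. A back rest on the plate's robot side reaches 65 mm up the plate, cheeks at its sides 40 mm, a far kerb 22 mm. Draw the plate out along its own height axis by 50 mm or more to clear it.
- die_block: Fixed green die block, 90 (x) x 120 (y) x 90 mm high, origin at the centre of its underside, z up. In the middle of its top one straight slot, 16 mm in x by 82 mm in y, 80 mm deep, flat bottom 10 mm above the bench, small chamfer. A plate that is home stands upright, its centre 70 mm above the bench, its upper 40 mm showing. A hub sticks out at the +y side.
- slot_mouth (a point): Centre of the slot's mouth, on the top face of the die block, 90 mm above the bench; axes as the die block's.
- console: Fixed grey switch console, a flat box 140 (x) x 160 (y) x 45 mm high, origin at the centre of its underside, z up, -x is its front (the robot's side; yaw varies). On its deck: the toggle and its guard at y = +35 mm, the stop button at x = 0, y = -45 mm.
- guard_hinge (a point): Point on the guard's hinge axis, fixed on the console at x = +55, y = +35, z = 47 mm; the axis runs along the console's y. Axes as the console's.
- guard (a joint): Angle of the hinged guard, rad: 0 = shut; grows as its front swings up and away from the robot, stop at 1.65. Stiff hinge (0.13 N m, 1 N at the lip): it stays where left. May start ajar by up to 0.3. Aluminium cover, 4 mm walls, 110 mm long (from the hinge to -x), 70 wide, 75 high above the hinge, with top, sides and front, open below and at the hinge end.
- guard_lip (a point): Centre of the guard's pull lip, a plate 28 mm long (along x), 50 mm wide, 6 mm thick that sticks straight out of the middle of the guard's front wall: with the guard shut it lies 123.5 mm in front (-x) of the hinge axis and 45 mm above it, that is 92 mm above the bench, with free space below. Moves with the guard; axes as the console's when shut.
- toggle (a joint): Angle of the toggle lever, rad: 0 = leaning 0.5 rad to the front (-x of the console, off), 1.0 = leaning 0.5 rad to the far side, towards the hinge (on, armed). Stays where it is left (0.08 N m, about 1.5 N at the tip). It pivots at x = 0, y = +35, z = 45 mm of the console about the console's y. May start a little off 0.
- toggle_tip (a point): Centre of the steel ball, 20 mm in diameter, at the end of the toggle lever, 54 mm from its pivot (lever rod 12 mm in diameter).
- stop (a joint): Travel of the round grey stop button (36 mm across, top about 18 mm above the console's deck), m: 0 = up, 0.006 = fully pressed. It must not be pressed.
- can_a: Bystander: loose tin can, 74 mm in diameter, 110 mm high, origin at the centre of its underside.
- can_b: Bystander: second tin can like can_a.
- low_tin: Bystander: low tin, 66 mm in diameter, 45 mm high, origin at the centre of its underside.
- wrench: Bystander: wrench 140 mm long lying flat along its x.
- hammer: Bystander: hammer 280 mm long lying on the bench along its x.
- block: Bystander: loose wooden block 90 x 60 x 40 mm high, origin at the centre of its underside.
Not all that is in view belongs to the job. What is shaped like the part that bears plate_center but red is not meant.

How it is judged:
By the outcome, as a careful person would: the job done as asked, in the order asked, and still so for the second after the job is handed in, with the robot touching nothing.
It also fails if it takes over 72 s, if anything falls off the work surface, if the arm or the gripper's body presses on something with over 40 N, if the wrist force passes 120 N, or if a joint passes its speed limit or range.

## Working session

There is one attempt and no reset: what is moved stays moved. The work goes in short steps, Python scripts to look and compute and a tool call to move; the robot and the scene stay as the last step left them, time stands still between calls to the robot, and variables do not carry over. Pictures are saved under pics/ and viewed, at most 10 in all, crops included, and the job is handed in when it is done.

Besides the shell and the picture viewer there is one more tool, called by a JSON object that holds its "op" and its "data". play_rows: Moves the arm, as the interface text tells. Its arguments: {"type":"object","properties":{"translation":{"type":"array","items":{"type":"array","items":{"type":"number","minimum":-1,"maximum":1}}},"twist":{"type":"array","items":{"type":"array","items":{"type":"number","minimum":-1,"maximum":1}}},"gripper":{"type":"array","items":{"type":"number"}}},"required":["translation","twist","gripper"]}

```bash
mkdir -p pics; ls; cat > h.py <<'E'
import numpy as np,cv2
from bench import robot
from scipy.spatial.transform import Rotation as R
def save(cam,f):
    im=robot.snapshot(cam); cv2.imwrite('pics/'+f,im[:,:,::-1]); return im
def proj(cam,p):
    m=robot.camera_model(cam)
    return cv2.projectPoints(np.array(p,float).reshape(-1,3),np.array(m['rvec'],float),np.array(m['tvec'],float),np.array(m['camera_matrix'],float),None)[0].reshape(-1,2)
E
python3 - <<'E'
from h import *
a=save('top','top0.png');b=save('side','side0.png')
cv2.imwrite('pics/both.png',np.vstack([cv2.resize(a,(400,300)),cv2.resize(b,(400,300))])[:,:,::-1])
for c in ['top','side']:
  for n in ['plate_center','rack','die_block','slot_mouth','console','guard_hinge','guard_lip','toggle_tip','can_a','low_tin','wrench','hammer','block']:
    r=robot.spot_point(n,c)
    print(c,n,[(np.round(q['centre'],3).tolist(),round(q['score'],2),proj(c,q['centre'])[0].round().tolist()) for q in r[:4]])
o=robot.get_obs();print(o['time'],o['tool_pos'],o['ee_rot'])
E
```

```text
pics
top plate_center [([0.403, -0.003, 0.007], 0.88, [313.0, 291.0]), ([0.608, 0.007, 0.088], 0.84, [306.0, 201.0]), ([0.373, 0.132, -0.001], 0.54, [257.0, 305.0])]
top rack [([0.599, 0.004, 0.0], 0.89, [307.0, 211.0]), ([0.27, -0.296, 0.001], 0.17, [436.0, 344.0])]
top die_block [([0.678, -0.179, 0.001], 0.69, [381.0, 177.0]), ([0.491, -0.333, -0.002], 0.64, [447.0, 251.0])]
top slot_mouth [([0.496, -0.332, 0.092], 0.89, [459.0, 247.0])]
top console []
top guard_hinge [([0.529, 0.357, 0.045], 0.74, [158.0, 242.0])]
top guard_lip [([0.42, 0.331, 0.111], 0.78, [160.0, 289.0])]
top toggle_tip []
top can_a [([0.706, 0.179, -0.0], 0.79, [236.0, 170.0]), ([0.677, -0.181, 0.003], 0.6, [382.0, 177.0])]
top low_tin [([0.372, 0.135, 0.001], 0.78, [256.0, 305.0])]
top wrench [([0.397, -0.155, -0.001], 0.78, [375.0, 292.0]), ([0.705, 0.177, 0.001], 0.47, [237.0, 170.0])]
top hammer [([0.794, 0.006, 0.004], 0.93, [305.0, 132.0])]
top block [([0.268, -0.298, 0.001], 0.92, [437.0, 345.0])]
side plate_center [([0.261, 0.268, 0.005], 0.92, [329.0, 394.0]), ([0.489, 0.309, 0.0], 0.64, [245.0, 340.0]
[... 606 characters left out ...]
lip [([0.423, 0.328, 0.111], 0.93, [253.0, 331.0])]
side toggle_tip [([0.488, 0.311, 0.001], 0.22, [244.0, 340.0]), ([0.605, -0.0, 0.088], 0.18, [313.0, 222.0])]
side can_a [([0.706, 0.182, -0.002], 0.96, [233.0, 262.0]), ([0.678, -0.182, -0.001], 0.69, [343.0, 205.0]), ([0.493, -0.329, -0.001], 0.32, [427.0, 214.0])]
side low_tin [([0.374, 0.135, 0.002], 0.68, [338.0, 327.0])]
side wrench [([0.397, -0.149, 0.0], 0.53, [412.0, 262.0])]
side hammer [([0.796, 0.003, -0.001], 0.58, [266.0, 214.0])]
side block [([0.678, -0.178, 0.001], 0.74, [342.0, 205.0]), ([0.271, -0.302, 0.003], 0.67, [488.0, 259.0])]
1.4 [ 0.23765177 -0.49600802  0.40469847] [ 3.14149096e+00 -3.39773818e-07  4.46813530e-01]
```

View pics/top0.png

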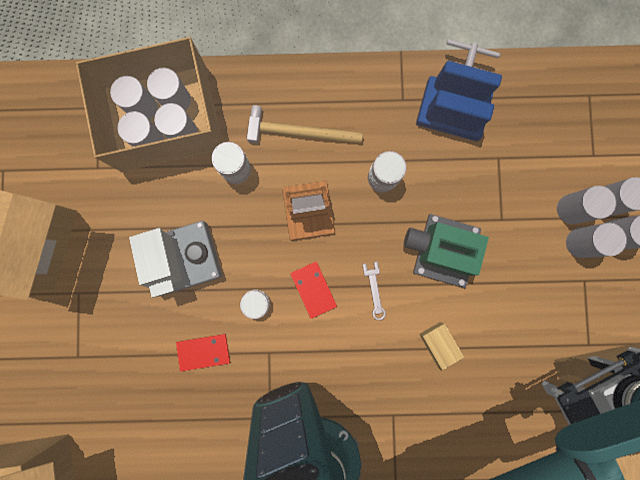

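View pics/side0.png

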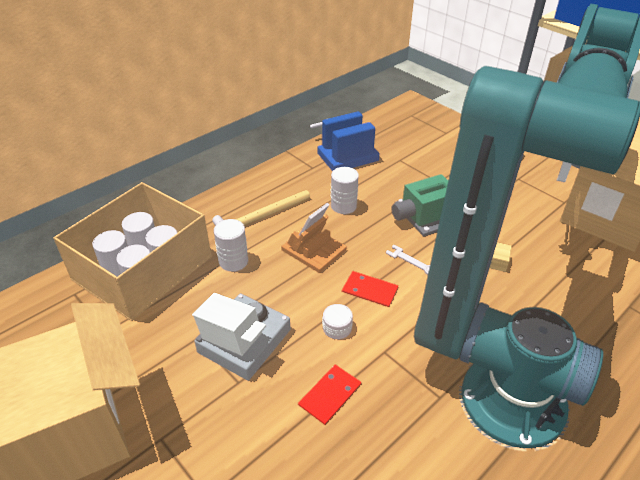

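Top picture: there are three plate-shaped things. The steel plate stands in the wooden rack at (308,205), and red plates lie flat at (313,290) and (203,352). Only the first fits, being steel, leaning and in the rack. The green die block is at (458,248), the console with its guard at (175,258), and the stop button at (196,252). I'll confirm with one enlarged crop and get the yaws from it.

```bash
python3 - <<'E'
from h import *
im=cv2.imread('pics/top0.png')
def g(x,y,w=100,h=100): return cv2.resize(im[y-h//2:y+h//2,x-w//2:x+w//2],(400,400)[:2],interpolation=cv2.INTER_CUBIC)
cv2.imwrite('pics/crop1.png',cv2.resize(np.hstack([g(308,208,80,80),g(455,248)]),(800,400)))
def back(cam,uv,z):
    m=robot.camera_model(cam);Rm=R.from_rotvec(m['rvec']).as_matrix();t=np.array(m['tvec']).ravel();K=np.array(m['camera_matrix'])
    uv=np.atleast_2d(uv);d=np.c_[uv,np.ones(len(uv))]@np.linalg.inv(K).T@Rm; c=-Rm.T@t
    return c+d*((z-c[2])/d[:,2])[:,None]
m=robot.camera_model('wrist');Rm=R.from_rotvec(m['rvec']).as_matrix();o=robot.get_obs()
T=R.from_euler('xyz',o['ee_rot']).as_matrix()
print('wristcam in tool',T.T@(-Rm.T@np.array(m['tvec']).ravel()-o['tool_pos']),(T.T@Rm.T).round(2).tolist())
# slot: dark pixels near slot mouth
s=im[225:270,430:490].astype(int); mask=(s.sum(2)<110); ys,xs=np.nonzero(mask)
lab=cv2.connectedComponentsWithStats(mask.astype(np.uint8))
for i in range(1,lab[0]):
  if lab[2][i][4]>30:
    ys,xs=np.nonzero(lab[1]==i);r=back('top',np.c_[xs+430,ys+225],0.09)[:,:2]
    print('slot',cv2.minAreaRect(r.astype(np.float32)*1000),lab[2][i])
E
```

```text
wristcam in tool [0.06921193 0.00046968 0.01986006] [[-0.0, -0.97, -0.24], [1.0, -0.0, -0.0], [0.0, -0.24, 0.97]]
```

View pics/crop1.png

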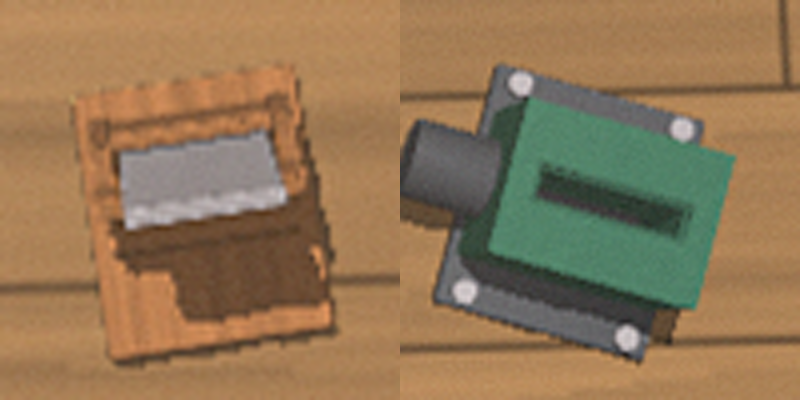

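The crop confirms it: a bare steel plate leans in the wooden rack, with its base corners at crop px (75,97), (295,67), (335,332) and (112,362). The slot in the green block runs from (540,183) to (690,220). Next I fit the yaws from these corners.

```bash
cat >> h.py <<'E'
def back(cam,uv,z):
    m=robot.camera_model(cam);Rm=R.from_rotvec(m['rvec']).as_matrix();t=np.array(m['tvec']).ravel();K=np.array(m['camera_matrix'])
    uv=np.atleast_2d(uv);d=np.c_[uv,np.ones(len(uv))]@np.linalg.inv(K).T@Rm; c=-Rm.T@t
    return c+d*((z-c[2])/d[:,2])[:,None]
def fit(loc,w):  # 2d rigid
    loc=np.array(loc,float);w=np.array(w)[:,:2];a=loc-loc.mean(0);b=w-w.mean(0)
    y=np.arctan2((a[:,0]*b[:,1]-a[:,1]*b[:,0]).sum(),(a*b).sum())
    Rm=np.array([[np.cos(y),-np.sin(y)],[np.sin(y),np.cos(y)]]);t=w.mean(0)-Rm@loc.mean(0)
    return y,t,np.linalg.norm(loc@Rm.T+t-w,axis=1).max()
E
python3 - <<'E'
from h import *
c=np.array([[75,97],[295,67],[335,332],[112,362]])/5+[268,168]
# image up=+x, left=+y
w=back('top',c,0.012)
print('rack130x110',fit([[.065,.055],[.065,-.055],[-.065,-.055],[-.065,.055]],w)); print(w.round(3).tolist())
c=np.array([[130,97],[335,157],[295,308],[90,255]])/4+[405,198]
print('die',fit([[.045,.06],[.045,-.06],[-.045,-.06],[-.045,.06]],back('top',c,.09)))
for n,cam,z in [('plate_center','side',0)]: pass
E
```

```text
rack130x110 (np.float64(0.11553438824104864), array([0.59744874, 0.00094406]), np.float64(0.0011252966537009079))
[[0.656, 0.063, 0.012], [0.669, -0.045, 0.012], [0.538, -0.061, 0.012], [0.526, 0.047, 0.012]]
die (np.float64(-0.29721687285993664), array([ 0.49176054, -0.33138514]), np.float64(0.001786276539631581))
```

```bash
cat >> h.py <<'E'
import json
def frame(z,y):
    z=np.array(z,float);z/=np.linalg.norm(z);y=np.array(y,float);y-=z*(y@z);y/=np.linalg.norm(y)
    return np.c_[np.cross(y,z),y,z]
def yawv(a,v): return R.from_rotvec([0,0,a]).apply(v)
def plan(wps,grip,vmax=.034,wmax=.085,start=None):
    """wps: list of (tool rotation matrix, point, offset of the point along tool z[, vmax]). prints rows by 8"""
    o=robot.get_obs();p=np.array(o['tool_pos']);q=R.from_euler('xyz',o['ee_rot'])
    rows=[]
    for w in wps:
        Rt=R.from_matrix(w[0]);pt=np.array(w[1])-Rt.as_matrix()[:,2]*w[2];v=w[3] if len(w)>3 else vmax
        rv=(q.inv()*Rt).as_rotvec();n=max(1,int(np.ceil(max(np.linalg.norm(pt-p)/v,np.linalg.norm(rv)/wmax))))
        p0,q0=p,q
        for i in range(1,n+1):
            tp=p0+(pt-p0)*i/n;tq=q0*R.from_rotvec(rv*i/n)
            d=np.round(q.inv().apply(tp-p)/.04,2);r=np.round((q.inv()*tq).as_rotvec()/.1,2)
            p=p+q.apply(d*.04);q=q*R.from_rotvec(r*.1)
            rows.append((d.tolist(),r.tolist()))
    print('now',np.round(o['tool_pos'],4),np.round(o['ee_rot'],3),'t',o['time'],'F',np.round(o['wrist_force'],1),'w',round(float(o['width']),4))
    for k in range(0,len(rows),8):
        b=rows[k:k+8];print(json.dumps([x[0] for x in b]),'|',json.dumps([x[1] for x in b]),'|',[grip]*len(b))
G=.18;TIP=.199
ry,rc=.115,np.array([.598,.0015,0])
u=yawv(ry,[-np.sin(.4),0,np.cos(.4)]);Rg=frame(-u,yawv(ry,[np.cos(.4),0,np.sin(.4)]))
pc=rc+yawv(ry,[.0065,0,.089]);gp=pc+.044*u
E
python3 - <<'E'
from h import *
plan([(Rg,gp+.09*u,G)],1)
E
```

```text
now [ 0.2377 -0.496   0.4047] [ 3.141 -0.     0.447] t 1.4 F [0.3 0.  0.3] w 0.0939
[[0.67, -0.52, 0.04], [0.71, -0.46, 0.04], [0.74, -0.41, 0.05], [0.78, -0.35, 0.04], [0.79, -0.3, 0.05], [0.81, -0.23, 0.06], [0.83, -0.18, 0.07], [0.84, -0.11, 0.07]] | [[-0.22, 0.15, -0.76], [-0.21, 0.16, -0.77], [-0.22, 0.15, -0.76], [-0.22, 0.16, -0.76], [-0.22, 0.15, -0.77], [-0.21, 0.16, -0.76], [-0.22, 0.15, -0.76], [-0.22, 0.16, -0.77]] | [1, 1, 1, 1, 1, 1, 1, 1]
[[0.84, -0.05, 0.09], [0.85, 0.02, 0.1], [0.84, 0.07, 0.12], [0.82, 0.14, 0.13], [0.82, 0.2, 0.14], [0.79, 0.25, 0.17], [0.77, 0.31, 0.18], [0.74, 0.36, 0.2]] | [[-0.21, 0.15, -0.76], [-0.22, 0.16, -0.76], [-0.22, 0.15, -0.77], [-0.21, 0.16, -0.76], [-0.22, 0.15, -0.76], [-0.22, 0.16, -0.77], [-0.22, 0.15, -0.76], [-0.21, 0.16, -0.76]] | [1, 1, 1, 1, 1, 1, 1, 1]
```

{"op": "play_rows", "data": {"translation": [[0.67,-0.52,0.04],[0.71,-0.46,0.04],[0.74,-0.41,0.05],[0.78,-0.35,0.04],[0.79,-0.3,0.05],[0.81,-0.23,0.06],[0.83,-0.18,0.07],[0.84,-0.11,0.07]], "twist": [[-0.22,0.15,-0.76],[-0.21,0.16,-0.77],[-0.22,0.15,-0.76],[-0.22,0.16,-0.76],[-0.22,0.15,-0.77],[-0.21,0.16,-0.76],[-0.22,0.15,-0.76],[-0.22,0.16,-0.77]], "gripper": [1,1,1,1,1,1,1,1]}}

```text
time: 2.2
tool_pos: [0.3605, -0.2526, 0.3917]
ee_rot: [2.94, -0.064, 1.07]
wrist_force: [1.1, -0.5, -0.1]
width: 0.0942
finger_force: 0.0
```

{"op": "play_rows", "data": {"translation": [[0.84,-0.05,0.09],[0.85,0.02,0.1],[0.84,0.07,0.12],[0.82,0.14,0.13],[0.82,0.2,0.14],[0.79,0.25,0.17],[0.77,0.31,0.18],[0.74,0.36,0.2]], "twist": [[-0.21,0.15,-0.76],[-0.22,0.16,-0.76],[-0.22,0.15,-0.77],[-0.21,0.16,-0.76],[-0.22,0.15,-0.76],[-0.22,0.16,-0.77],[-0.22,0.15,-0.76],[-0.21,0.16,-0.76]], "gripper": [1,1,1,1,1,1,1,1]}}

```text
time: 3.0
tool_pos: [0.4832, -0.0104, 0.3783]
ee_rot: [2.74, 0.0, 1.689]
wrist_force: [-0.0, -0.2, -0.9]
width: 0.0939
finger_force: 0.0
```

```bash
python3 - <<'E'
from h import *
a=save('wrist','w1.png')
for n in ['plate_center','rack']:
    print(n,[(np.round(q['centre'],3).tolist(),round(q['score'],2)) for q in robot.spot_point(n,'wrist')])
print(pc,proj('wrist',[rc+yawv(ry,v) for v in ([-.017,.035,.144],[-.017,-.035,.144],[.065,.055,.012],[.065,-.055,.012])]).round())
plan([(Rg,gp+.09*u,G)],1)
plan([(Rg,gp,G,.03)],.0)
E
```

```text
plate_center [([0.406, -0.0, 0.005], 0.74)]
rack [([0.596, 0.003, 0.003], 0.76)]
[0.60445707 0.00224585 0.089     ] [[320. 201.]
 [320. 320.]
 [348. 152.]
 [346. 272.]]
now [ 0.483  -0.0104  0.3778] [ 2.743e+00 -1.000e-03  1.688e+00] t 3.15 F [ 0.5 -1.   0.1] w 0.0939
[[-0.03, -0.0, -0.01]] | [[-0.01, -0.02, 0.02]] | [1]
now [ 0.483  -0.0104  0.3778] [ 2.743e+00 -1.000e-03  1.688e+00] t 3.15 F [ 0.5 -1.   0.1] w 0.0939
[[-0.01, 0.0, 0.75], [-0.01, 0.0, 0.74], [-0.02, 0.0, 0.75]] | [[-0.0, -0.01, 0.01], [-0.01, -0.0, 0.0], [-0.0, -0.01, 0.01]] | [0.0, 0.0, 0.0]
```

View pics/w1.png

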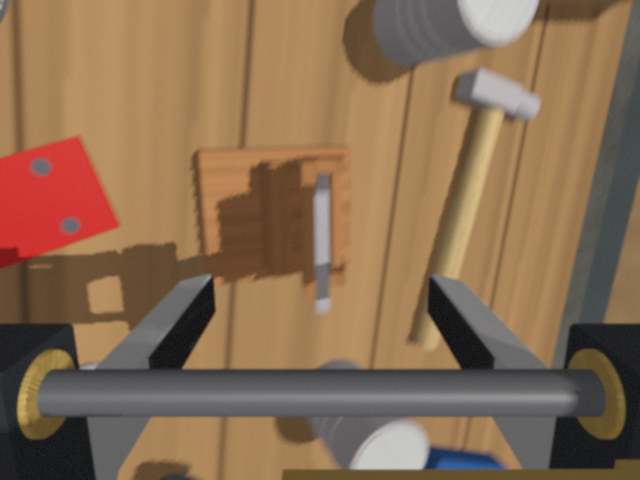

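The wrist picture shows the steel plate edge at (322,200–312) in the rack, centred between the fingers at columns 210 and 430. The prediction was column 320, so it agrees and I'm going in.

{"op": "play_rows", "data": {"translation": [[-0.01,0.0,0.75],[-0.01,0.0,0.74],[-0.02,0.0,0.75],[0,0,0],[0,0,0],[0,0,0],[0,0,0],[0,0,0]], "twist": [[0,-0.01,0.01],[-0.01,0,0],[0,-0.01,0.01],[0,0,0],[0,0,0],[0,0,0],[0,0,0],[0,0,0]], "gripper": [0.5,0.5,0.5,-1,-1,-1,-1,-1]}}

```text
time: 3.95
tool_pos: [0.5178, -0.0096, 0.2973]
ee_rot: [2.738, 0.001, 1.683]
wrist_force: [0.2, -0.0, 0.3]
width: 0.0337
finger_force: 0.0
```

```bash
python3 - <<'E'
from h import *
plan([(Rg,gp+.09*u,G,.02)],-1)
E
```

```text
now [ 0.5178 -0.0096  0.2973] [2.738e+00 1.000e-03 1.683e+00] t 3.95 F [ 0.2 -0.   0.3] w 0.0337
[[0.01, -0.0, -0.44], [0.01, -0.0, -0.44], [0.01, -0.0, -0.44], [0.0, -0.01, -0.44], [0.01, 0.0, -0.44]] | [[0.01, 0.01, -0.0], [0.0, 0.0, -0.01], [0.01, 0.01, -0.0], [0.01, 0.0, -0.01], [0.01, 0.01, -0.0]] | [-1, -1, -1, -1, -1]
```

{"op": "play_rows", "data": {"translation": [[0,0,0],[0,0,0],[0,0,0],[0,0,0],[0,0,0],[0,0,0]], "twist": [[0,0,0],[0,0,0],[0,0,0],[0,0,0],[0,0,0],[0,0,0]], "gripper": [-1,-1,-1,-1,-1,-1]}}

```text
time: 4.55
tool_pos: [0.5179, -0.0094, 0.2958]
ee_rot: [2.74, 0.001, 1.683]
wrist_force: [1.9, 0.9, -0.3]
width: 0.0079
finger_force: 30.0
```

{"op": "play_rows", "data": {"translation": [[0,0,-0.3],[0,0,-0.5],[0,0,-0.5],[0,0,-0.5],[0,0,-0.5]], "twist": [[0,0,0],[0,0,0],[0,0,0],[0,0,0],[0,0,0]], "gripper": [-1,-1,-1,-1,-1]}}

```text
time: 5.05
tool_pos: [0.4812, -0.0134, 0.3792]
ee_rot: [2.746, -0.0, 1.683]
wrist_force: [0.2, -0.1, -3.6]
width: 0.008
finger_force: 30.0
```

```bash
cat >> h.py <<'E'
dy,dc=-.297,np.array([.493,-.331,0])
Rd=frame([0,0,-1],yawv(dy,[1,0,0]))
E
python3 - <<'E'
from h import *
plan([(Rg,gp+.13*u,G),(Rd,dc+[0,0,.25],G,.03)],-1)
E
```

```text
now [ 0.4812 -0.0134  0.3792] [ 2.746 -0.     1.683] t 5.05 F [ 0.2 -0.1 -3.6] w 0.008
[[0.02, 0.02, -0.48], [0.01, 0.01, -0.48], [-0.72, -0.01, -0.04], [-0.73, 0.02, -0.04], [-0.72, 0.04, -0.03], [-0.72, 0.06, -0.03], [-0.72, 0.1, -0.02], [-0.71, 0.11, -0.03]] | [[-0.02, 0.0, -0.01], [-0.02, 0.01, -0.02], [0.36, -0.07, 0.37], [0.36, -0.08, 0.37], [0.35, -0.07, 0.37], [0.36, -0.08, 0.37], [0.36, -0.07, 0.37], [0.36, -0.08, 0.37]] | [-1, -1, -1, -1, -1, -1, -1, -1]
[[-0.71, 0.15, -0.02], [-0.71, 0.17, -0.02], [-0.69, 0.19, -0.03], [-0.69, 0.22, -0.02], [-0.68, 0.24, -0.03]] | [[0.36, -0.07, 0.37], [0.35, -0.08, 0.37], [0.36, -0.07, 0.37], [0.36, -0.08, 0.37], [0.36, -0.07, 0.37]] | [-1, -1, -1, -1, -1]
```

{"op": "play_rows", "data": {"translation": [[0.02,0.02,-0.48],[0.01,0.01,-0.48],[-0.72,-0.01,-0.04],[-0.73,0.02,-0.04],[-0.72,0.04,-0.03],[-0.72,0.06,-0.03],[-0.72,0.1,-0.02],[-0.71,0.11,-0.03]], "twist": [[-0.02,0.0,-0.01],[-0.02,0.01,-0.02],[0.36,-0.07,0.37],[0.36,-0.08,0.37],[0.35,-0.07,0.37],[0.36,-0.08,0.37],[0.36,-0.07,0.37],[0.36,-0.08,0.37]], "gripper": [-1,-1,-1,-1,-1,-1,-1,-1]}}

```text
time: 5.85
tool_pos: [0.4814, -0.1879, 0.4228]
ee_rot: [2.961, -0.022, 1.459]
wrist_force: [0.4, -0.0, -2.9]
width: 0.0078
finger_force: 30.0
```

{"op": "play_rows", "data": {"translation": [[-0.71,0.15,-0.02],[-0.71,0.17,-0.02],[-0.69,0.19,-0.03],[-0.69,0.22,-0.02],[-0.68,0.24,-0.03],[0,0,0],[0,0,0]], "twist": [[0.36,-0.07,0.37],[0.35,-0.08,0.37],[0.36,-0.07,0.37],[0.36,-0.08,0.37],[0.36,-0.07,0.37],[0,0,0],[0,0,0]], "gripper": [-1,-1,-1,-1,-1,-1,-1]}}

```text
time: 6.55
tool_pos: [0.4936, -0.3314, 0.4291]
ee_rot: [3.14, -0.004, 1.273]
wrist_force: [-0.1, 0.8, -3.7]
width: 0.008
finger_force: 30.0
```

```bash
python3 - <<'E'
from h import *
a=save('wrist','w2.png');b=save('side','s2.png')
for c in ['wrist','side']:
  for n in ['plate_center','slot_mouth']:
    print(c,n,[(np.round(q['centre'],3).tolist(),round(q['score'],2)) for q in robot.spot_point(n,c)])
o=robot.get_obs();T=R.from_euler('xyz',o['ee_rot']).as_matrix();p=np.array(o['tool_pos'])
def t(x,y,z): return p+T@[x,y,z]
print('plate corners wrist',proj('wrist',[t(x,0,z) for x in(.035,-.035) for z in(.164,.284)]).round().tolist())
print('slot corners',proj('wrist',[dc+yawv(dy,[a,b,.09]) for a in(-.008,.008) for b in(-.041,.041)]).round().tolist())
cv2.imwrite('pics/ws2.png',np.hstack([a,b[60:360,280:640].repeat(1,0)[:, :] if 0 else cv2.resize(b[120:360,300:540],(480,480))])[:,:,::-1])
im=cv2.imread('pics/ws2.png');cv2.imwrite('pics/ws2.png',cv2.resize(im,(800,343)))
plan([(Rd,dc+[0,0,.25],G)],-1)
E
```

```text
wrist plate_center []
wrist slot_mouth [([0.496, -0.328, 0.088], 0.93), ([0.269, -0.303, 0.004], 0.29)]
side plate_center [([0.403, -0.005, 0.002], 0.92), ([0.263, 0.27, 0.004], 0.84), ([0.496, -0.329, 0.208], 0.71)]
side slot_mouth [([0.497, -0.327, 0.089], 0.81)]
plate corners wrist [[319.0, 236.0], [320.0, 191.0], [320.0, 414.0], [320.0, 298.0]]
slot corners [[308.0, 281.0], [307.0, 175.0], [328.0, 281.0], [328.0, 175.0]]
now [ 0.4936 -0.3299  0.4314] [ 3.136e+00 -2.000e-03  1.275e+00] t 6.85 F [ 0.5 -0.  -3.4] w 0.0079
[[-0.03, -0.01, 0.04]] | [[0.05, -0.02, 0.01]] | [-1]
```

View pics/ws2.png

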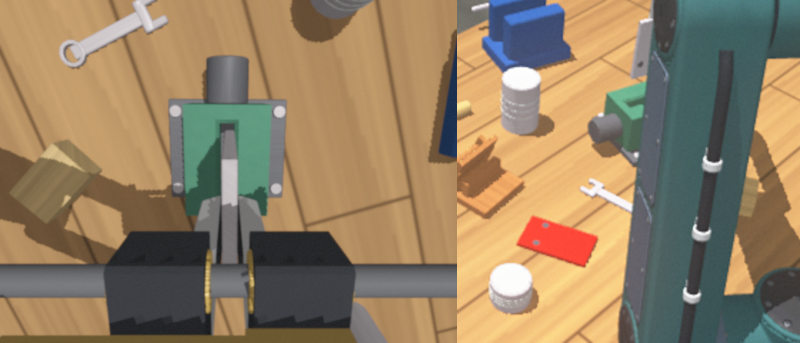

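Left (wrist view): the plate hangs from the fingers over the green block, its lower edge near display (229,131), and the slot's far end is at (228,122). In the side view the plate is clear of the bench. I'll enlarge to measure the offset along the width.

```bash
python3 - <<'E'
import cv2
im=cv2.imread('pics/w2.png');cv2.imwrite('pics/w2c.png',cv2.resize(im[140:300,235:405],(638,600),interpolation=cv2.INTER_CUBIC))
E
```

```text
(no output)
```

View pics/w2c.png

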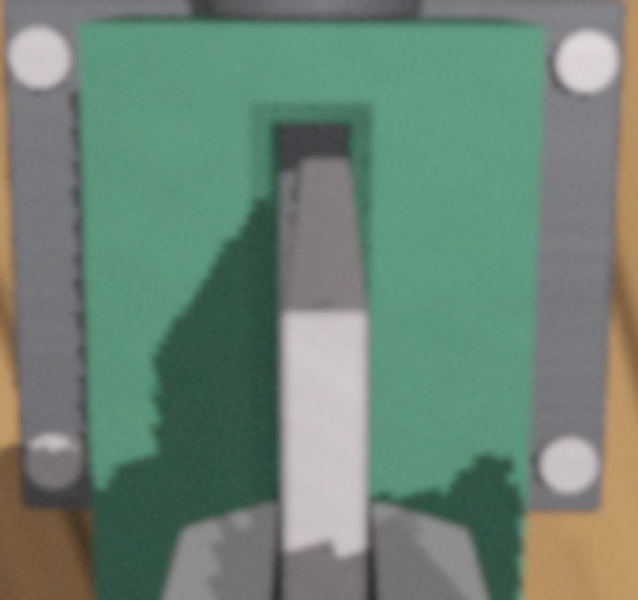

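Plate in hand: its side face runs from v 182 to 223 at u≈322, about 5.3 mm off along tool +x. The slot is about 2.5 mm off along +x, so I need a correction of -2.8 mm in x and -0.9 mm in y. The yaw is aligned.

```bash
python3 - <<'E'
from h import *
c=dc+Rd[:,0]*-.0028+Rd[:,1]*-.0009
plan([(Rd,c+[0,0,.215],G,.02),(Rd,c+[0,0,.175],G,.01),(Rd,c+[0,0,.117],G,.015)],-1)
E
```

```text
now [ 0.4936 -0.3299  0.4314] [ 3.136e+00 -2.000e-03  1.275e+00] t 6.85 F [ 0.5 -0.  -3.4] w 0.0079
[[-0.05, -0.02, 0.45], [-0.05, -0.01, 0.46], [-0.0, -0.0, 0.25], [-0.0, -0.0, 0.25], [-0.0, -0.0, 0.25], [-0.0, -0.0, 0.25], [-0.0, -0.0, 0.36], [-0.0, -0.0, 0.36]] | [[0.03, -0.01, 0.0], [0.02, -0.01, 0.01], [0.0, 0.0, -0.0], [0.0, 0.0, -0.0], [0.0, 0.0, -0.0], [0.0, 0.0, -0.0], [0.0, 0.0, -0.0], [0.0, 0.0, -0.0]] | [-1, -1, -1, -1, -1, -1, -1, -1]
[[-0.0, -0.0, 0.37], [-0.0, -0.0, 0.36]] | [[0.0, 0.0, -0.0], [0.0, 0.0, -0.0]] | [-1, -1]
```

{"op": "play_rows", "data": {"translation": [[-0.05,-0.02,0.45],[-0.05,-0.01,0.46],[0,0,0.25],[0,0,0.25],[0,0,0.25],[0,0,0.25]], "twist": [[0.02,-0.01,0],[0.02,-0.01,0],[0,0,0],[0,0,0],[0,0,0],[0,0,0]], "gripper": [-1,-1,-1,-1,-1,-1]}}

```text
time: 7.45
tool_pos: [0.4916, -0.3342, 0.3546]
ee_rot: [3.14, 0.001, 1.274]
wrist_force: [-0.2, -0.7, -2.6]
width: 0.0078
finger_force: 30.0
```

{"op": "play_rows", "data": {"translation": [[0,0,0.36],[0,0,0.36],[0,0,0.36],[0,0,0.36],[0,0,0]], "twist": [[0,0,0],[0,0,0],[0,0,0],[0,0,0],[0,0,0]], "gripper": [-1,-1,-1,-1,-1]}}

```text
time: 7.95
tool_pos: [0.4914, -0.3341, 0.2951]
ee_rot: [-3.14, -0.001, 1.274]
wrist_force: [-0.1, 0.5, -3.3]
width: 0.0078
finger_force: 30.0
```

{"op": "play_rows", "data": {"translation": [[0,0,0.05],[0,0,0],[0,0,0],[0,0,0],[0,0,0],[0,0,0],[0,0,0]], "twist": [[0,0,0],[0,0,0],[0,0,0],[0,0,0],[0,0,0],[0,0,0],[0,0,0]], "gripper": [-1,-1,-0.5,-0.5,-0.3,-0.3,-0.3]}}

```text
time: 8.65
tool_pos: [0.4916, -0.3344, 0.2955]
ee_rot: [3.14, 0.001, 1.274]
wrist_force: [0.7, -0.5, 0.9]
width: 0.0327
finger_force: 0.0
```

{"op": "play_rows", "data": {"translation": [[0,0,-0.5],[0,0,-0.8],[0,0,-0.8],[0,0,-0.8],[0,0,-0.8]], "twist": [[0,0,0],[0,0,0],[0,0,0],[0,0,0],[0,0,0]], "gripper": [-0.3,-0.3,-0.3,-0.3,-0.3]}}

```text
time: 9.15
tool_pos: [0.4912, -0.3342, 0.4445]
ee_rot: [3.141, 0.0, 1.274]
wrist_force: [0.1, -0.2, -1.5]
width: 0.0325
finger_force: 0.0
```

```bash
python3 - <<'E'
from h import *
a=save('wrist','w3.png');b=save('side','s3.png');t=save('top','t3.png')
for c in ['wrist','top']:
  for n in ['plate_center']:
    print(c,n,[(np.round(q['centre'],3).tolist(),round(q['score'],2)) for q in robot.spot_point(n,c)])
for n in ['guard_hinge','guard_lip']:
  for c in ['top','side']: print(n,[(np.round(q['centre'],3).tolist(),round(q['score'],2)) for q in robot.spot_point(n,c)[:1]])
cv2.imwrite('pics/m3.png',np.hstack([cv2.resize(a[100:420,160:480],(400,400)),cv2.resize(t[215:305,115:235],(400,300)) if 0 else cv2.resize(t[205:305,115:215],(400,400),interpolation=cv2.INTER_CUBIC)])[:,:,::-1])
E
```

```text
wrist plate_center []
top plate_center [([0.499, -0.328, 0.074], 0.75), ([0.406, -0.001, 0.007], 0.62), ([0.263, 0.265, 0.007], 0.58)]
guard_hinge [([0.529, 0.356, 0.044], 0.58)]
guard_hinge [([0.531, 0.36, 0.044], 0.57)]
guard_lip [([0.418, 0.332, 0.113], 0.82)]
guard_lip [([0.421, 0.33, 0.107], 0.85)]
```

View pics/m3.png

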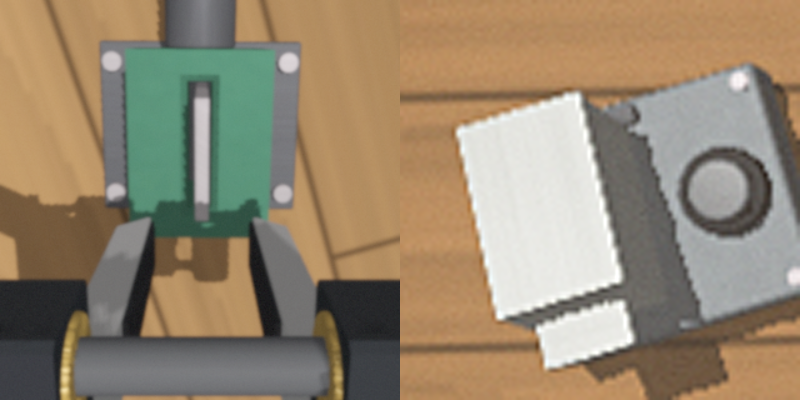

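Left: the plate stands in the slot with even gaps, well seated. Right: the console's guard is slightly ajar with its lip at crop (588,335), and the stop button at (720,190) is clear. Now the console yaw, plus a check of the plate height.

```bash
python3 - <<'E'
from h import *
f=lambda a:np.array(a)/4+[115,205]-[100,0]
e=back('top',f([[458,130],[578,92]]),.122)
e2=back('top',f([[500,320],[622,283]]),.138)
e3=back('top',f([[548,368],[634,342]]),.113)
for q in (e,e2,e3):
    d=q[0]-q[1];print(q[:,:2].round(4).tolist(),np.linalg.norm(d),'yaw',np.arctan2(-d[0],d[1]))
d=e.mean(0)-e2.mean(0);print('len',np.linalg.norm(d[:2]),np.arctan2(d[1],d[0]))
for z in (.13,.15): print(z,proj('wrist',[dc+yawv(dy,[.002,b+.003,z]) for b in(-.035,.035)]).round().tolist())
a=cv2.imread('pics/w3.png');print([int(x) for x in a[150:300,320].mean(1)][::3])
E
```

```text
[[0.5329, 0.3924], [0.5521, 0.327]] 0.06816454333720967 yaw 0.2851331459539362
[[0.4294, 0.3632], [0.4475, 0.2982]] 0.06740543996518211 yaw 0.2707820398790247
[[0.4025, 0.3464], [0.4154, 0.2995]] 0.04862737800682724 yaw 0.2693183388521615
len 0.10798622770684148 0.27209399227165365
0.13 [[325.0, 276.0], [325.0, 177.0]]
0.15 [[325.0, 286.0], [326.0, 180.0]]
[125, 125, 125, 115, 99, 88, 101, 121, 123, 140, 199, 206, 206, 203, 203, 204, 203, 202, 201, 201, 201, 204, 198, 201, 198, 199, 199, 199, 201, 200, 201, 201, 200, 199, 200, 196, 196, 156, 116, 118, 119, 117, 98, 75, 66, 65, 64, 83, 82, 84]
```

```bash
cat >> h.py <<'E'
cy=.272;H=np.array([.5305,.358,.047]);ex=yawv(cy,[1,0,0]);ey=yawv(cy,[0,1,0]);ez=np.array([0,0,1.])
def C(x,z): return H+ex*x+ez*z
def Ra(a): return frame(np.sin(a)*ex-np.cos(a)*ez,ey)
def rot(d,h,th): return np.array([-d*np.cos(th)+h*np.sin(th),d*np.sin(th)+h*np.cos(th)])
def tipat(th,rho=.009,L=.008):
    a=min(.75,max(np.pi/2-th,.35))
    tz=np.array([np.sin(a),-np.cos(a)]);n=np.array([np.cos(a),np.sin(a)])
    if th<.8: q=rot(.1375,.042,th)-rho*n+L*tz
    else: q=rot(.120,.042-rho,th)
    return Ra(a),C(*q),TIP
E
python3 - <<'E'
from h import *
r,p,_=tipat(.16)
print(p)
pre=p-.045*r[:,0]*-1  # -n = +tool x
pre=p+.045*r[:,0]
plan([(r,pre+[-.03,-.01,.12],TIP),(r,pre,TIP)],-1)
E
```

```text
[0.40510169 0.32302484 0.09838154]
now [ 0.4914 -0.3343  0.4409] [-3.139e+00 -1.000e-03  1.274e+00] t 9.6 F [ 0.5  0.4 -0.1] w 0.0327
[[0.46, -0.41, 0.1], [0.49, -0.38, 0.08], [0.51, -0.34, 0.07], [0.54, -0.3, 0.04], [0.57, -0.27, 0.03], [0.58, -0.22, 0.01], [0.59, -0.17, -0.0], [0.61, -0.13, -0.02]] | [[-0.29, -0.16, -0.75], [-0.3, -0.17, -0.75], [-0.29, -0.16, -0.75], [-0.3, -0.16, -0.74], [-0.29, -0.16, -0.75], [-0.3, -0.17, -0.75], [-0.29, -0.16, -0.75], [-0.3, -0.16, -0.75]] | [-1, -1, -1, -1, -1, -1, -1, -1]
[[0.62, -0.09, -0.03], [0.62, -0.04, -0.05], [0.62, 0.01, -0.05], [0.61, 0.06, -0.06], [0.61, 0.11, -0.07], [0.6, 0.15, -0.08], [0.58, 0.2, -0.08], [0.57, 0.25, -0.09]] | [[-0.29, -0.16, -0.75], [-0.3, -0.17, -0.75], [-0.29, -0.16, -0.75], [-0.3, -0.16, -0.74], [-0.29, -0.16, -0.75], [-0.3, -0.17, -0.75], [-0.29, -0.16, -0.75], [-0.3, -0.16, -0.75]] | [-1, -1, -1, -1, -1, -1, -1, -1]
[[0.54, 0.29, -0.08], [0.52, 0.33, -0.08], [0.49, 0.37, -0.09], [0.46, 0.41, -0.08], [0.43, 0.45, -0.07], [0.39, 0.48, -0.06], [0.36, 0.51, -0.06], [0.31, 0.53, -0.05]] | [[-0.29, -0.16, -0.75], [-0.3, -0.17, -0.75], [-0.29, -0.16, -0.75], [-0.3, -0.16, -0.74], [-0.29, -0.16, -0.75], [-0.3, -0.17, -0.75], [-0.29, -0.16, -0.75], [-0.3, -0.16, -0.75]] | [-1, -1, -1, -1, -1, -1, -1, -1]
[[0.27, 0.56, -0.03], [0.23, 0.58, -0.03], [0.19, 0.6, -0.01], [0.37, 0.01, 0.68], [0.36, 0.01, 0.69], [0.37, 0.01, 0.68], [0.37, 0.01, 0.69]] | [[-0.29, -0.16, -0.75], [-0.3, -0.17, -0.75], [-0.29, -0.16, -0.75], [-0.0, 0.0, 0.0], [-0.0, 0.0, 0.0], [-0.0, 0.0, 0.0], [-0.0, 0.0, 0.0]] | [-1, -1, -1, -1, -1, -1, -1]
```

{"op": "play_rows", "data": {"translation": [[0.46,-0.41,0.1],[0.49,-0.38,0.08],[0.51,-0.34,0.07],[0.54,-0.3,0.04],[0.57,-0.27,0.03],[0.58,-0.22,0.01],[0.59,-0.17,0],[0.61,-0.13,-0.02]], "twist": [[-0.29,-0.16,-0.75],[-0.3,-0.17,-0.75],[-0.29,-0.16,-0.75],[-0.3,-0.16,-0.74],[-0.29,-0.16,-0.75],[-0.3,-0.17,-0.75],[-0.29,-0.16,-0.75],[-0.3,-0.16,-0.75]], "gripper": [-1,-1,-1,-1,-1,-1,-1,-1]}}

```text
time: 10.4
tool_pos: [0.4085, -0.1551, 0.4092]
ee_rot: [2.956, 0.191, 1.861]
wrist_force: [-0.6, -0.7, 0.3]
width: 0.0005
finger_force: 0.0
```

{"op": "play_rows", "data": {"translation": [[0.62,-0.09,-0.03],[0.62,-0.04,-0.05],[0.62,0.01,-0.05],[0.61,0.06,-0.06],[0.61,0.11,-0.07],[0.6,0.15,-0.08],[0.58,0.2,-0.08],[0.57,0.25,-0.09]], "twist": [[-0.29,-0.16,-0.75],[-0.3,-0.17,-0.75],[-0.29,-0.16,-0.75],[-0.3,-0.16,-0.74],[-0.29,-0.16,-0.75],[-0.3,-0.17,-0.75],[-0.29,-0.16,-0.75],[-0.3,-0.16,-0.75]], "gripper": [-1,-1,-1,-1,-1,-1,-1,-1]}}

```text
time: 11.2
tool_pos: [0.3256, 0.0231, 0.3769]
ee_rot: [2.904, 0.451, 2.447]
wrist_force: [0.1, 0.3, -0.0]
width: 0.0001
finger_force: 0.0
```

{"op": "play_rows", "data": {"translation": [[0.54,0.29,-0.08],[0.52,0.33,-0.08],[0.49,0.37,-0.09],[0.46,0.41,-0.08],[0.43,0.45,-0.07],[0.39,0.48,-0.06],[0.36,0.51,-0.06],[0.31,0.53,-0.05]], "twist": [[-0.29,-0.16,-0.75],[-0.3,-0.17,-0.75],[-0.29,-0.16,-0.75],[-0.3,-0.16,-0.74],[-0.29,-0.16,-0.75],[-0.3,-0.17,-0.75],[-0.29,-0.16,-0.75],[-0.3,-0.16,-0.75]], "gripper": [-1,-1,-1,-1,-1,-1,-1,-1]}}

```text
time: 12.0
tool_pos: [0.2431, 0.2011, 0.3445]
ee_rot: [3.04, 0.692, 3.125]
wrist_force: [0.4, -0.0, -0.2]
width: 0.0004
finger_force: 0.0
```

```bash
python3 - <<'E'
from h import *
r,p,_=tipat(.16)
pre=p+.045*r[:,0]
print(robot.get_obs()['joint_positions'])
plan([(r,pre+[-.03,-.01,.08],TIP),(r,pre,TIP)],-1)
E
```

```text
[ 0.66607235 -0.66378015  2.12566921 -0.37262473  1.08165209 -0.85054173]
now [0.2431 0.2011 0.3445] [3.04  0.692 3.125] t 12.0 F [ 0.4 -0.  -0.2] w 0.0004
[[0.47, 0.53, 0.22], [0.44, 0.56, 0.22], [0.4, 0.58, 0.24], [0.26, 0.01, 0.67], [0.26, 0.02, 0.66], [0.27, 0.01, 0.67]] | [[-0.3, -0.16, -0.73], [-0.29, -0.15, -0.73], [-0.3, -0.16, -0.73], [-0.0, 0.0, -0.0], [-0.0, 0.0, -0.0], [-0.0, 0.0, -0.0]] | [-1, -1, -1, -1, -1, -1]
```

```bash
cat >> h.py <<'E'
def tipat(th,rho=.009,L=.008):
    a=.5 if th<1.07 else max(np.pi/2-th,.3)
    tz=np.array([np.sin(a),-np.cos(a)]);n=np.array([np.cos(a),np.sin(a)])
    if th<1.07: q=rot(.1375,.042,th)-rho*n+L*tz
    else: q=rot(.120,.042-rho,th)
    return Ra(a),C(*q),TIP
E
python3 - <<'E'
from h import *
r,p,_=tipat(.16)
pre=p+.045*r[:,0]
print(robot.get_obs()['joint_positions'],p,pre)
plan([(r,pre+[-.03,-.01,.08],TIP),(r,pre+[-.01,0,0.02],TIP)],-1)
E
```

```text
[ 0.66607235 -0.66378015  2.12566921 -0.37262473  1.08165209 -0.85054173] [0.40227869 0.32223747 0.09903431] [0.36423935 0.31162782 0.07746016]
now [0.2431 0.2011 0.3445] [3.04  0.692 3.125] t 12.0 F [ 0.4 -0.  -0.2] w 0.0004
[[0.06, 0.46, 0.1], [0.03, 0.46, 0.11], [-0.01, 0.46, 0.11], [-0.04, 0.46, 0.12], [0.12, 0.05, 0.79], [0.12, 0.05, 0.79]] | [[-0.15, 0.51, -0.57], [-0.16, 0.5, -0.57], [-0.15, 0.51, -0.58], [-0.15, 0.5, -0.57], [-0.0, 0.0, 0.0], [-0.0, 0.0, 0.0]] | [-1, -1, -1, -1, -1, -1]
```

{"op": "play_rows", "data": {"translation": [[0.06,0.46,0.1],[0.03,0.46,0.11],[-0.01,0.46,0.11],[-0.04,0.46,0.12],[0.12,0.05,0.79],[0.12,0.05,0.79],[0,0,0]], "twist": [[-0.15,0.51,-0.57],[-0.16,0.5,-0.57],[-0.15,0.51,-0.58],[-0.15,0.5,-0.57],[0,0,0],[0,0,0],[0,0,0]], "gripper": [-1,-1,-1,-1,-1,-1,-1]}}

```text
time: 12.7
tool_pos: [0.2626, 0.2841, 0.268]
ee_rot: [-3.137, 0.49, -2.871]
wrist_force: [-0.4, -0.5, -0.6]
width: 0.0002
finger_force: 0.0
```

```bash
python3 - <<'E'
from h import *
r,p,_=tipat(.16)
o=robot.get_obs();print(np.round(o['joint_positions'],2))
T=R.from_euler('xyz',o['ee_rot']).as_matrix();tip=np.array(o['tool_pos'])+T[:,2]*.199;print('tip rel',(tip-H)@ex,(tip-H)@ey,tip[2]-.047)
w=[tipat(t) for t in np.arange(.1,1.61,.15)]
plan([(r,p+.035*r[:,0],TIP)]+[x+(.02,) for x in w],-1)
E
```

```text
[ 0.77 -0.35  2.07 -0.27  1.01 -0.97]
tip rel -0.18430334327224965 -0.00029313012006029066 0.04542880206451534
now [0.2626 0.2841 0.268 ] [-3.137  0.49  -2.871] t 12.7 F [-0.4 -0.5 -0.6] w 0.0002
[[-0.28, -0.02, 0.47], [-0.35, 0.0, 0.06], [-0.35, 0.0, 0.06], [-0.22, 0.0, -0.15], [-0.23, 0.0, -0.15], [-0.24, 0.0, -0.12], [-0.24, 0.0, -0.11], [-0.26, 0.0, -0.08]] | [[-0.05, -0.1, -0.01], [-0.0, -0.0, -0.0], [-0.0, -0.0, -0.0], [-0.0, -0.0, -0.0], [-0.0, -0.0, -0.0], [-0.0, -0.0, -0.0], [-0.0, -0.0, -0.0], [-0.0, -0.0, -0.0]] | [-1, -1, -1, -1, -1, -1, -1, -1]
[[-0.26, 0.0, -0.08], [-0.27, 0.0, -0.04], [-0.26, 0.0, -0.04], [-0.27, 0.0, -0.0], [-0.27, 0.0, -0.0], [-0.27, 0.0, 0.04], [-0.26, 0.0, 0.04], [-0.44, 0.0, 0.2]] | [[-0.0, -0.0, -0.0], [-0.0, -0.0, -0.0], [-0.0, -0.0, -0.0], [-0.0, -0.0, -0.0], [-0.0, -0.0, -0.0], [-0.0, -0.0, -0.0], [-0.0, -0.0, -0.0], [-0.0, 0.39, -0.0]] | [-1, -1, -1, -1, -1, -1, -1, -1]
[[-0.44, 0.01, 0.17], [-0.35, -0.0, 0.07], [-0.35, -0.0, 0.05], [-0.35, -0.0, 0.04], [-0.43, -0.0, 0.17], [-0.41, -0.0, 0.23]] | [[-0.0, 0.4, -0.0], [-0.0, 0.4, -0.0], [-0.0, 0.41, -0.0], [-0.0, 0.4, -0.0], [-0.0, -0.0, -0.0], [-0.0, -0.0, -0.0]] | [-1, -1, -1, -1, -1, -1]
```

{"op": "play_rows", "data": {"translation": [[-0.28,-0.02,0.47],[-0.35,0,0.06],[-0.35,0,0.06],[-0.22,0,-0.15],[-0.23,0,-0.15],[-0.24,0,-0.12],[-0.24,0,-0.11],[-0.26,0,-0.08]], "twist": [[-0.05,-0.1,-0.01],[0,0,0],[0,0,0],[0,0,0],[0,0,0],[0,0,0],[0,0,0],[0,0,0]], "gripper": [-1,-1,-1,-1,-1,-1,-1,-1]}}

```text
time: 13.5
tool_pos: [0.3366, 0.3045, 0.3176]
ee_rot: [3.135, 0.511, -2.872]
wrist_force: [-1.0, -0.4, -1.4]
width: 0.0005
finger_force: 0.6
```

```bash
python3 - <<'E'
from h import *
o=robot.get_obs()
T=R.from_euler('xyz',o['ee_rot']).as_matrix();tip=np.array(o['tool_pos'])+T[:,2]*.199;print('tip rel',(tip-H)@ex,(tip-H)@ey,tip[2]-.047, o['wrist_force'])
b=save('side','s4.png')
for n in ['guard_lip']: print([(np.round(q['centre'],3).tolist(),round(q['score'],2)) for q in robot.spot_point(n,'side')])
E
```

```text
tip rel -0.10377994172019077 0.0015479354199900777 0.09700952994369498 [-0.98662142 -0.41939289 -1.39702003]
[([0.451, 0.334, 0.148], 0.89)]
```

{"op": "play_rows", "data": {"translation": [[-0.26,0,-0.08],[-0.27,0,-0.04],[-0.26,0,-0.04],[-0.27,0,0],[-0.27,0,0],[-0.27,0,0.04],[-0.26,0,0.04],[-0.44,0,0.2]], "twist": [[0,0,0],[0,0,0],[0,0,0],[0,0,0],[0,0,0],[0,0,0],[0,0,0],[0,0.39,0]], "gripper": [-1,-1,-1,-1,-1,-1,-1,-1]}}

```text
time: 14.4
tool_pos: [0.4163, 0.3265, 0.3579]
ee_rot: [3.135, 0.472, -2.872]
wrist_force: [-1.3, -0.7, 0.5]
width: 0.0003
finger_force: 0.4
```

{"op": "play_rows", "data": {"translation": [[-0.44,0.01,0.17],[-0.35,0,0.07],[-0.35,0,0.05],[-0.35,0,0.04],[-0.43,0,0.17],[-0.41,0,0.23]], "twist": [[0,0.4,0],[0,0.4,0],[0,0.41,0],[0,0.4,0],[0,0,0],[0,0,0]], "gripper": [-1,-1,-1,-1,-1,-1]}}

```text
time: 15.0
tool_pos: [0.5107, 0.353, 0.3648]
ee_rot: [3.136, 0.312, -2.871]
wrist_force: [0.3, 0.5, -0.8]
width: 0.0
finger_force: 0.5
```

```bash
python3 - <<'E'
from h import *
o=robot.get_obs()
T=R.from_euler('xyz',o['ee_rot']).as_matrix();tip=np.array(o['tool_pos'])+T[:,2]*.199;print('tip rel',(tip-H)@ex,(tip-H)@ey,tip[2]-.047, o['wrist_force'],o['ee_rot'])
for c in ['side','top']:
  b=save(c,c+'5.png')
  for n in ['guard_lip','toggle_tip']:
    for q in robot.spot_point(n,c)[:2]:
      d=np.array(q['centre'])-H;print(c,n,round(q['score'],2),(d@ex).round(3),(d@ey).round(3),d[2].round(3),'th',(np.pi-np.arctan2(d[2],d@ex)-.349).round(3))
b=cv2.imread('pics/side5.png');t=cv2.imread('pics/top5.png')
cv2.imwrite('pics/m5.png',np.hstack([cv2.resize(b[220:400,150:350],(444,400),interpolation=cv2.INTER_CUBIC),cv2.resize(t[185:305,110:216],(353,400),interpolation=cv2.INTER_CUBIC)]))
E
```

```text
tip rel 0.04061983740384448 0.0015573002221206111 0.12838097240214463 [ 0.34902363  0.51547466 -0.77624698] [ 3.13583689  0.31167805 -2.87134236]
side guard_lip 0.71 0.053 0.004 0.123 th 1.627
side guard_lip 0.4 -0.212 -0.173 -0.046 th 5.722
side toggle_tip 0.63 -0.08 0.001 0.048 th 0.194
side toggle_tip 0.24 -0.032 -0.362 -0.052 th 4.917
top guard_lip 0.62 0.055 0.005 0.119 th 1.65
top toggle_tip 0.43 -0.082 0.002 0.044 th 0.138
```

View pics/m5.png

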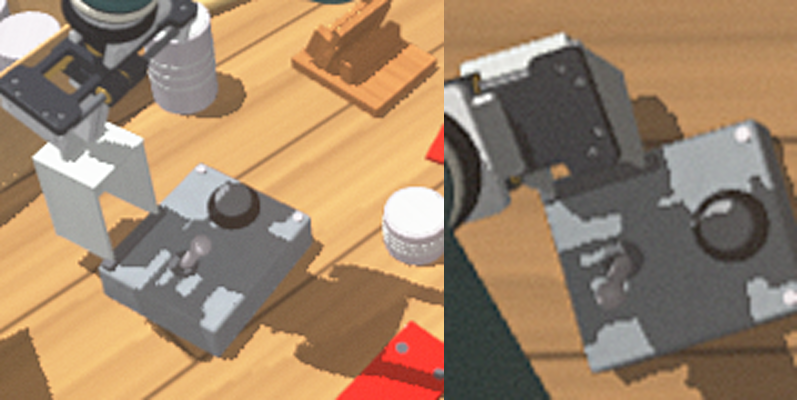

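Side and top views: the guard stands vertical (θ≈1.6, side (95,165)), and the toggle leans to the front with its ball at side (200,245). Its tip is at (-81, +2, 46) mm from the hinge, as expected. The stop button at (235,200) is untouched. Now flip the toggle.

```bash
python3 - <<'E'
from h import *
r=Ra(.3)
plan([(r,C(-.02,.138),TIP),(r,C(-.14,.10),TIP),(r,C(-.14,.033),TIP),(r,C(-.105,.033),TIP,.02),(r,C(-.052,.033),TIP,.01)],-1)
E
```

```text
now [0.509  0.3527 0.3648] [ 3.136  0.311 -2.871] t 15.3 F [-1.1  0.2  0.3] w 0.0003
[[0.63, -0.01, -0.34], [0.64, -0.01, -0.34], [0.79, 0.0, 0.01], [0.78, 0.0, 0.0], [0.79, 0.0, 0.01], [0.79, 0.0, 0.0], [0.25, 0.0, 0.8], [0.24, 0.0, 0.8]] | [[0.03, 0.06, -0.01], [0.02, 0.05, -0.0], [0.0, 0.0, -0.0], [0.0, 0.0, -0.0], [0.0, 0.0, -0.0], [0.0, 0.0, -0.0], [0.0, 0.0, -0.0], [0.0, 0.0, -0.0]] | [-1, -1, -1, -1, -1, -1, -1, -1]
[[-0.42, 0.0, 0.13], [-0.41, 0.0, 0.13], [-0.21, 0.0, 0.07], [-0.21, 0.0, 0.06], [-0.21, 0.0, 0.07], [-0.22, 0.0, 0.06], [-0.21, 0.0, 0.07], [-0.21, 0.0, 0.07]] | [[0.0, 0.0, -0.0], [0.0, 0.0, -0.0], [0.0, 0.0, -0.0], [0.0, 0.0, -0.0], [0.0, 0.0, -0.0], [0.0, 0.0, -0.0], [0.0, 0.0, -0.0], [0.0, 0.0, -0.0]] | [-1, -1, -1, -1, -1, -1, -1, -1]
```

{"op": "play_rows", "data": {"translation": [[0.63,-0.01,-0.34],[0.64,-0.01,-0.34],[0.79,0,0.01],[0.78,0,0],[0.79,0,0.01],[0.79,0,0],[0.25,0,0.8],[0.24,0,0.8]], "twist": [[0.03,0.06,0],[0.02,0.05,0],[0,0,0],[0,0,0],[0,0,0],[0,0,0],[0,0,0],[0,0,0]], "gripper": [-1,-1,-1,-1,-1,-1,-1,-1]}}

```text
time: 16.1
tool_pos: [0.3381, 0.3046, 0.2713]
ee_rot: [3.139, 0.305, -2.87]
wrist_force: [0.2, 0.1, -0.2]
width: 0.0004
finger_force: 0.0
```

{"op": "play_rows", "data": {"translation": [[-0.42,0,0.13],[-0.41,0,0.13],[-0.21,0,0.07],[-0.21,0,0.06],[-0.21,0,0.07],[-0.22,0,0.06],[-0.21,0,0.07],[-0.21,0,0.07]], "twist": [[0,0,0],[0,0,0],[0,0,0],[0,0,0],[0,0,0],[0,0,0],[0,0,0],[0,0,0]], "gripper": [-1,-1,-1,-1,-1,-1,-1,-1]}}

```text
time: 16.9
tool_pos: [0.4246, 0.3284, 0.2694]
ee_rot: [3.141, 0.299, -2.871]
wrist_force: [-3.4, 0.3, -1.1]
width: 0.0005
finger_force: 1.1
```

```bash
python3 - <<'E'
from h import *
o=robot.get_obs()
T=R.from_euler('xyz',o['ee_rot']).as_matrix();tip=np.array(o['tool_pos'])+T[:,2]*.199;print('tip rel',(tip-H)@ex,(tip-H)@ey,tip[2]-.047, o['wrist_force'])
b=save('side','side6.png')
for q in robot.spot_point('toggle_tip','side')[:2]:
      d=np.array(q['centre'])-H;print(round(q['score'],2),(d@ex).round(3),(d@ey).round(3),d[2].round(3))
r=Ra(.3);plan([(r,C(-.045,.033),TIP,.01)],-1)
E
```

```text
tip rel -0.05136442755502477 2.672621501601663e-05 0.03224266483432768 [-3.36126693  0.27440731 -1.13314085]
now [0.4253 0.3284 0.2694] [ 3.141  0.301 -2.872] t 17.0 F [-0.5 -0.5 -0.1] w 0.0003
[[-0.14, 0.01, 0.02]] | [[-0.0, 0.01, -0.02]] | [-1]
```

Push on in small steps until the end stop shows in the force.

{"op": "play_rows", "data": {"translation": [[-0.1,0,0.03],[-0.07,0,0.02],[0,0,0]], "twist": [[0,0,0],[0,0,0],[0,0,0]], "gripper": [-1,-1,-1]}}

```text
time: 17.3
tool_pos: [0.4294, 0.3297, 0.269]
ee_rot: [-3.141, 0.292, -2.871]
wrist_force: [-10.5, -2.8, 5.5]
width: 0.0007
finger_force: 6.0
```

```bash
python3 - <<'E'
from h import *
o=robot.get_obs()
T=R.from_euler('xyz',o['ee_rot']).as_matrix();tip=np.array(o['tool_pos'])+T[:,2]*.199;print('tip rel',(tip-H)@ex,tip[2]-.047, o['wrist_force'])
E
```

```text
tip rel -0.04769406313111796 0.031428032355020244 [-10.54285308  -2.78622088   5.53734986]
```

The toggle is against its stop (11 N) and moved through the full travel. Now retreat, check it, and go over behind the guard.

```bash
python3 - <<'E'
from h import *
r=Ra(.3);v=Ra(0)
plan([(r,C(-.10,.05),TIP),(v,C(-.08,.17),TIP),(v,C(.085,.172),TIP)],-1)
E
```

```text
now [0.4294 0.3297 0.269 ] [-3.141  0.292 -2.871] t 17.3 F [-10.5  -2.8   5.5] w 0.0007
[[0.58, -0.0, -0.41], [0.58, 0.0, -0.41], [-0.57, -0.0, -0.5], [-0.53, -0.0, -0.53], [-0.51, -0.0, -0.57], [-0.47, -0.0, -0.59], [-0.43, -0.0, -0.62], [-0.82, 0.0, -0.01]] | [[-0.0, -0.04, -0.01], [-0.01, -0.04, -0.01], [0.0, 0.6, 0.0], [0.0, 0.6, 0.0], [0.0, 0.6, 0.0], [0.0, 0.6, 0.0], [0.0, 0.6, 0.01], [0.0, 0.0, -0.0]] | [-1, -1, -1, -1, -1, -1, -1, -1]
[[-0.83, 0.0, -0.01], [-0.82, 0.0, -0.01], [-0.83, 0.0, -0.01], [-0.82, 0.0, -0.01]] | [[0.0, 0.0, -0.0], [0.0, 0.0, -0.0], [0.0, 0.0, -0.0], [0.0, 0.0, -0.0]] | [-1, -1, -1, -1]
```

{"op": "play_rows", "data": {"translation": [[0.58,0,-0.41],[0.58,0,-0.41],[-0.57,0,-0.5],[-0.53,0,-0.53],[-0.51,0,-0.57],[-0.47,0,-0.59],[-0.43,0,-0.62]], "twist": [[0,-0.04,0],[0,-0.04,0],[0,0.6,0],[0,0.6,0],[0,0.6,0],[0,0.6,0],[0,0.6,0]], "gripper": [-1,-1,-1,-1,-1,-1,-1]}}

```text
time: 18.0
tool_pos: [0.4548, 0.3364, 0.4181]
ee_rot: [3.141, 0.007, -2.871]
wrist_force: [-0.1, -0.2, 0.6]
width: 0.0003
finger_force: 0.0
```

```bash
python3 - <<'E'
from h import *
for c in ['side','top','wrist']:
  b=save(c,c+'7.png')
  for n in ['guard_lip','toggle_tip']:
    for q in robot.spot_point(n,c)[:1]:
      d=np.array(q['centre'])-H;print(c,n,round(q['score'],2),(d@ex).round(3),(d@ey).round(3),d[2].round(3),'th',(np.pi-np.arctan2(d[2],d@ex)-.349).round(3))
b=cv2.imread('pics/side7.png')
cv2.imwrite('pics/m7.png',cv2.resize(b[240:400,150:350],(750,600),interpolation=cv2.INTER_CUBIC))
v=Ra(0);plan([(v,C(.085,.172),TIP)],-1)
E
```

```text
side guard_lip 0.9 0.057 0.003 0.119 th 1.667
side toggle_tip 0.73 -0.032 0.005 0.046 th 0.624
top guard_lip 0.56 0.056 0.005 0.124 th 1.647
wrist guard_lip 0.64 0.056 -0.0 0.116 th 1.672
wrist toggle_tip 0.9 -0.028 -0.001 0.044 th 0.642
now [0.4532 0.3363 0.4153] [-3.141  0.006 -2.871] t 18.45 F [-0.3 -0.2  0.1] w 0.0006
[[-0.83, 0.0, -0.01], [-0.82, 0.0, -0.01], [-0.83, 0.0, -0.01], [-0.83, 0.01, -0.01], [-0.82, -0.0, -0.01]] | [[-0.0, 0.01, -0.0], [-0.0, 0.01, -0.0], [-0.0, 0.01, -0.01], [-0.0, 0.01, 0.0], [-0.0, 0.02, 0.0]] | [-1, -1, -1, -1, -1]
```

View pics/m7.png

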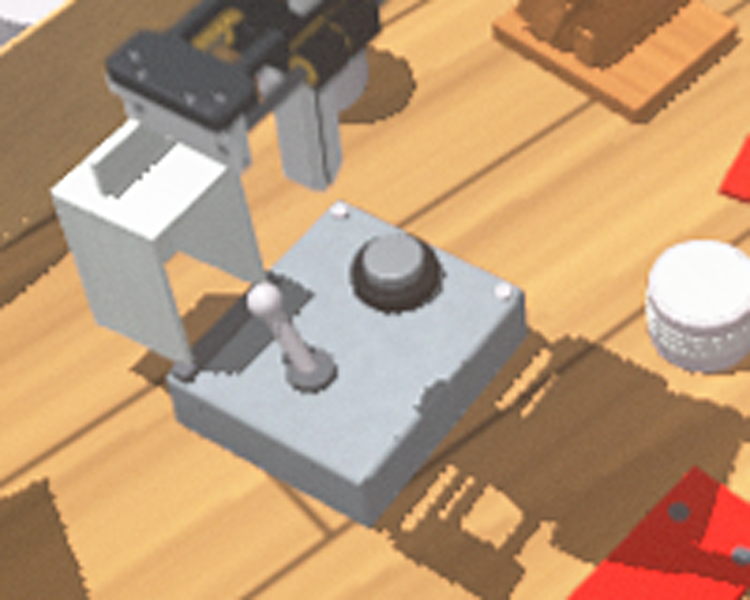

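The toggle now leans to the hinge side (ball at (263,298), tip 30 mm in front of the hinge, as an armed toggle should be). The guard is open and the stop button untouched. Next, go behind the lip and close.

{"op": "play_rows", "data": {"translation": [[-0.83,0,-0.01],[-0.82,0,-0.01],[-0.83,0,-0.01],[-0.83,0,-0.01],[-0.86,0,-0.01],[0,0,0]], "twist": [[0,0.01,0],[0,0.01,0],[0,0.01,0],[0,0.01,0],[0,0.01,0],[0,0,0]], "gripper": [-1,-1,-1,-1,-1,-1]}}

```text
time: 19.05
tool_pos: [0.6179, 0.3814, 0.4143]
ee_rot: [-3.14, -0.002, -2.873]
wrist_force: [-0.4, 0.1, -1.1]
width: 0.0005
finger_force: 0.0
```

```bash
python3 - <<'E'
from h import *
v=Ra(0)
def cl(t): return (v,C(*rot(.128,.048+.009*np.sin(t),t)),TIP,.018)
plan([(v,C(.087,.126),TIP,.02)]+[cl(t) for t in np.arange(1.6,-.01,-.16)],-1)
E
```

```text
now [0.6179 0.3814 0.4143] [-3.140e+00 -2.000e-03 -2.873e+00] t 19.05 F [-0.4  0.1 -1.1] w 0.0005
[[0.03, 0.01, 0.35], [0.03, 0.01, 0.36], [0.03, 0.01, 0.35], [0.33, -0.0, -0.0], [0.32, -0.0, -0.01], [0.26, -0.0, -0.1], [0.27, -0.0, -0.1], [0.28, -0.0, -0.06]] | [[-0.0, -0.01, -0.01], [-0.01, -0.01, -0.01], [-0.0, -0.0, -0.01], [-0.0, -0.0, 0.0], [-0.0, -0.0, 0.0], [-0.0, -0.0, 0.0], [-0.0, -0.0, 0.0], [-0.0, -0.0, 0.0]] | [-1, -1, -1, -1, -1, -1, -1, -1]
[[0.27, -0.0, -0.05], [0.29, -0.0, -0.01], [0.28, -0.0, -0.01], [0.29, -0.0, 0.04], [0.28, -0.0, 0.03], [0.28, -0.0, 0.09], [0.27, -0.0, 0.09], [0.26, -0.0, 0.13]] | [[-0.0, -0.0, 0.0], [-0.0, -0.0, 0.0], [-0.0, -0.0, 0.0], [-0.0, -0.0, 0.0], [-0.0, -0.0, 0.0], [-0.0, -0.0, 0.0], [-0.0, -0.0, 0.0], [-0.0, -0.0, 0.0]] | [-1, -1, -1, -1, -1, -1, -1, -1]
[[0.26, -0.0, 0.13], [0.23, -0.0, 0.17], [0.24, -0.0, 0.18], [0.2, -0.0, 0.21], [0.2, -0.0, 0.21], [0.16, -0.0, 0.24], [0.16, -0.0, 0.24], [0.12, -0.0, 0.27]] | [[-0.0, -0.0, 0.0], [-0.0, -0.0, 0.0], [-0.0, -0.0, 0.0], [-0.0, -0.0, 0.0], [-0.0, -0.0, 0.0], [-0.0, -0.0, 0.0], [-0.0, -0.0, 0.0], [-0.0, -0.0, 0.0]] | [-1, -1, -1, -1, -1, -1, -1, -1]
[[0.12, -0.0, 0.26]] | [[-0.0, -0.0, 0.0]] | [-1]
```

{"op": "play_rows", "data": {"translation": [[0.03,0.01,0.35],[0.03,0.01,0.36],[0.03,0.01,0.35],[0.33,0,0],[0.32,0,-0.01],[0.26,0,-0.1],[0.27,0,-0.1],[0.28,0,-0.06]], "twist": [[0,-0.01,-0.01],[-0.01,-0.01,-0.01],[0,0,-0.01],[0,0,0],[0,0,0],[0,0,0],[0,0,0],[0,0,0]], "gripper": [-1,-1,-1,-1,-1,-1,-1,-1]}}

```text
time: 19.85
tool_pos: [0.5538, 0.3652, 0.3886]
ee_rot: [3.14, 0.006, -2.868]
wrist_force: [1.5, 0.3, -0.1]
width: 0.0001
finger_force: 0.5
```

{"op": "play_rows", "data": {"translation": [[0.27,0,-0.05],[0.29,0,-0.01],[0.28,0,-0.01],[0.29,0,0.04],[0.28,0,0.03],[0.28,0,0.09],[0.27,0,0.09],[0.26,0,0.13]], "twist": [[0,0,0],[0,0,0],[0,0,0],[0,0,0],[0,0,0],[0,0,0],[0,0,0],[0,0,0]], "gripper": [-1,-1,-1,-1,-1,-1,-1,-1]}}

```text
time: 20.65
tool_pos: [0.4682, 0.3411, 0.3763]
ee_rot: [3.14, 0.006, -2.868]
wrist_force: [-0.7, -1.4, 3.6]
width: 0.0001
finger_force: 2.0
```

```bash
python3 - <<'E'
from h import *
for c in ['side','top']:
  b=save(c,c+'8.png')
  for q in robot.spot_point('guard_lip',c)[:1]:
      d=np.array(q['centre'])-H;print(c,round(q['score'],2),(d@ex).round(3),(d@ey).round(3),d[2].round(3),'th',(np.pi-np.arctan2(d[2],d@ex)-.349).round(3))
v=Ra(0)
def cl(t): return (v,C(*rot(.128,.048+.009*np.sin(t),t)),TIP,.018)
plan([cl(t) for t in np.arange(.48,-.01,-.16)],-1)
E
```

```text
side 0.88 -0.053 0.001 0.119 th 0.802
top 0.84 -0.061 0.003 0.114 th 0.728
now [0.4688 0.3414 0.3755] [ 3.14   0.004 -2.868] t 20.85 F [-1.5 -0.6  2.1] w 0.0002
[[0.32, -0.01, 0.3], [0.32, -0.0, 0.3], [0.2, -0.0, 0.21], [0.2, -0.0, 0.21], [0.16, -0.0, 0.24], [0.17, -0.0, 0.25], [0.12, -0.0, 0.26], [0.11, -0.0, 0.27]] | [[0.01, 0.02, 0.01], [0.01, 0.02, 0.01], [-0.0, 0.0, -0.0], [-0.0, 0.0, -0.0], [-0.0, 0.0, -0.0], [-0.0, 0.0, -0.0], [-0.0, 0.0, -0.0], [-0.0, 0.0, -0.0]] | [-1, -1, -1, -1, -1, -1, -1, -1]
```

{"op": "play_rows", "data": {"translation": [[0.32,-0.01,0.3],[0.32,0,0.3],[0.2,0,0.21],[0.2,0,0.21],[0.16,0,0.24],[0.17,0,0.25],[0.12,0,0.26]], "twist": [[0.01,0.02,0.01],[0.01,0.02,0.01],[0,0,0],[0,0,0],[0,0,0],[0,0,0],[0,0,0]], "gripper": [-1,-1,-1,-1,-1,-1,-1]}}

```text
time: 21.55
tool_pos: [0.412, 0.325, 0.3031]
ee_rot: [-3.141, 0.0, -2.87]
wrist_force: [0.3, 0.3, 0.7]
width: 0.0005
finger_force: 0.3
```

{"op": "play_rows", "data": {"translation": [[0.08,0,0.22],[0,0,0.1],[0,0,0]], "twist": [[0,0,0],[0,0,0],[0,0,0]], "gripper": [-1,-1,-1]}}

```text
time: 21.85
tool_pos: [0.4087, 0.3241, 0.2942]
ee_rot: [-3.141, 0.001, -2.87]
wrist_force: [-5.3, -3.4, 14.8]
width: 0.0004
finger_force: 7.5
```

```bash
python3 - <<'E'
from h import *
o=robot.get_obs()
T=R.from_euler('xyz',o['ee_rot']).as_matrix();tip=np.array(o['tool_pos'])+T[:,2]*.199;print('tip rel',(tip-H)@ex,(tip-H)@ey,tip[2]-.047, o['wrist_force'])
b=save('side','side9.png')
for q in robot.spot_point('guard_lip','side')[:1]:
      d=np.array(q['centre'])-H;print(round(q['score'],2),(d@ex).round(3),d[2].round(3),'th',(np.pi-np.arctan2(d[2],d@ex)-.349).round(3))
E
```

```text
tip rel -0.12626409487617068 -3.454388403705683e-05 0.04817869881763427 [-5.28847519 -3.43004585 14.76829778]
0.98 -0.123 0.044 th -0.008
```

The guard is firmly shut (15 N, lip at its shut height). Retreat and do a final check.

{"op": "play_rows", "data": {"translation": [[0,0,-0.3],[0.2,0,-0.8],[0.4,0,-0.8],[0.5,0,-0.8],[0.5,0,-0.8],[0,0,0]], "twist": [[0,0,0],[0,0,0],[0,0,0],[0,0,0],[0,0,0],[0,0,0]], "gripper": [-1,-1,-1,-1,-1,-1]}}

```text
time: 22.55
tool_pos: [0.3463, 0.3071, 0.437]
ee_rot: [3.139, 0.011, -2.869]
wrist_force: [0.4, 0.5, -0.5]
width: 0.0006
finger_force: 0.0
```

```bash
python3 - <<'E'
from h import *
for c in ['side','top']:
  b=save(c,c+'10.png')
  for n in ['guard_lip','plate_center','can_a','low_tin','wrench','hammer','block']:
    print(c,n,[(np.round(q['centre'],3).tolist(),round(q['score'],2)) for q in robot.spot_point(n,c)[:3]])
a=cv2.imread('pics/top10.png');b=cv2.imread('pics/side10.png')
cv2.imwrite('pics/m10.png',np.hstack([cv2.resize(a[130:370,100:500],(500,300)),cv2.resize(b[130:370,190:430],(300,300))]))
o=robot.get_obs();print(o['time'],o['tool_pos'],o['wrist_force'])
E
```

```text
side guard_lip [([0.414, 0.324, 0.089], 0.64)]
side plate_center [([0.26, 0.266, -0.001], 0.79), ([0.27, -0.302, 0.004], 0.69), ([0.403, -0.004, 0.003], 0.56)]
side can_a [([0.71, 0.182, 0.002], 0.74), ([0.677, -0.181, 0.0], 0.47)]
side low_tin [([0.374, 0.132, 0.001], 0.83)]
side wrench [([0.398, -0.152, -0.002], 0.93)]
side hammer []
side block [([0.272, -0.297, 0.001], 0.72), ([0.396, -0.153, -0.0], 0.27)]
top guard_lip [([0.409, 0.329, 0.093], 0.72)]
top plate_center [([0.263, 0.267, 0.003], 0.92), ([0.404, -0.001, 0.005], 0.83), ([0.498, -0.33, 0.07], 0.56)]
top can_a [([0.703, 0.182, -0.002], 0.7), ([0.676, -0.185, 0.002], 0.63), ([0.496, -0.329, 0.09], 0.29)]
top low_tin [([0.375, 0.133, 0.003], 0.97)]
top wrench [([0.4, -0.154, 0.001], 0.56)]
top hammer [([0.795, 0.004, 0.002], 0.74), ([0.375, 0.134, 0.002], 0.52)]
top block [([0.266, -0.298, 0.002], 0.89)]
23.35 [0.34738272 0.30716173 0.43121637] [ 0.66227497 -1.29832373 -0.13716612]
```

View pics/m10.png

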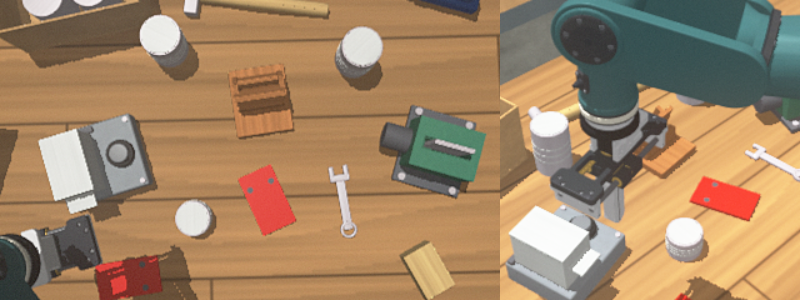

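The final picture shows the rack empty at (260,100), the plate home in the block at (447,148), the guard shut at (70,165), and everything else where it was.

```bash
python3 -c "
from bench import robot
print(robot.close_job())"
```

```text
the job is handed in; nothing more can be done
None
```

I handed the job in at about 23 s: the steel die plate is home in the slot, the toggle is flipped all the way towards the hinge, and the guard is shut over it; the stop button was not touched and the bench items are where they were.

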